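# Close the culture chamber lid evenly

### The arm

A 7-joint arm with a two-finger parallel gripper is mounted at the origin on the work surface. World frame = base frame: x ahead of the robot, y to its left, z up, the work surface at z = 0. Lengths are in m, angles in rad, forces in N, time in s.
With the tool pointing down it reaches from about 0.425 to 0.925 m from the base axis. Payload 6.8 kg.
Tool frame: the origin (TCP) lies on the centre line of the jaws, within the pads' length; the fingertips stand bot.tip_reach ahead of it and the grasp point (between the pads) lies 3 mm ahead of it (bot.tip_reach is the distance from the TCP to the fingertips, in m); z points along the fingers, y is the line along which they close (so a half turn about z gives the same grasp; the last joint's range is limited). The gripper opens to 85 mm and grips with 20 to 120 N. Pads are 22 mm wide; open, the fingers measure 114 mm over their backs; the gripper's body (76 mm by 85 mm) begins 54 mm behind the grasp point. The pads swing forward as they close: fully open they stand 13 mm farther back than shut.
Start: joints at [1.101, 0.477, 0.022, 1.555, -0.011, 1.109, -0.083], TCP at [0.239, -0.631, 0.253] pointing down, gripper open.
Joint ranges: [-2.96, 2.96], [-0.34, 2.1], [-1.41, 1.46], [0.24, 2.44], [-1.37, 4.51], [0.17, 1.92], [-2.96, 2.96]. Speed limits (rad/s): [2.39, 2.39, 3.14, 3.14, 3.14, 3.14, 3.14].

### API

Orientations are given as a unit quaternion [w, x, y, z].
In Python, from station import bot gives the robot as it stands.
- The arm moves only by the tool jog_arm, never from a script. Its argument "deltas" is a list of rows, each a list of 7 numbers: the shift along the world's x, y, z in m, then the turn, a rotation vector about the world's x, y, z in rad, then the opening, from 0 (shut) to 1 (fully open). In form: [[x, y, z, rx, ry, rz, grip], ...]. A call has 1 to 10 rows; each row shifts and turns the commanded pose from where the row before left it; what a row does not reach is not made up. A row lasts 1/10 s, in which the tool goes at most 50 mm and 8.59 degrees, less where a joint would pass 70% of its speed; a pose out of reach is approached as far as the arm can. A call with a gripper value outside its range is refused whole. The fingers move at their own pace and stop on an object; "newtons" is the grip in N (left out, the last holds). Time passes only in rows, so rows that do not move let the fingers close. It gives the time, the measured TCP pose, the force, the opening and the grip force at its end, in the units of the state.
- bot.get_obs(): the state, without advancing time (a new reading comes with each control period).
- bot.read_camera(name): name is "scene" or "top" or "wrist"; returns a dict with "img" (384x512x3 uint8, red, green, blue), "K" (3x3 intrinsics, pixels), "eye" and "attitude" of the camera in the world. Camera axes: x right, y down, z forward; pixel columns grow to the right and rows downward; lengths in m; the calibration is good to about 2 mm. A picture is of the moment at which its call begins. There is no depth.
- bot.hand_in(): hands the job in; it is judged then, once.
The state is a dict: "t": time; "q": joint angles; "joint_vel": joint speeds; "joint_torque": joint torques, N m; "eef_pos": TCP position; "tool_rot": TCP orientation; "contact_force": force on the tool from outside, world axes, zero at the start; "torque": the same for the moment, N m; "gripper_width": opening from 0.0 (shut) to 1.0 (fully open); "grasp_force": force on a finger pad.
Only numpy, scipy, OpenCV 4.12 (cv2) and the standard library are available. Lean on these libraries where they do the work, as an engineer would, in place of code of your own. Each camera call takes 0.05 s, during which the arm holds its last target. There are 200 camera calls.

### The job

Close the steel culture chamber by tightening its four lid screws clockwise in two crosswise rounds: first turn each one to half way (red end of the handle pointing straight at the gauge), then each one fully home (red end at its green dot). In each round do one screw, then the one diagonally opposite, then the remaining two, so that the lid goes down without tipping and finally sits flat on its gasket. Leave all the bottles, dishes and other things on the bench where they stand.

Things in the scene. Friction and masses are not known exactly. Their poses are not given: they have to be found in the camera images.
- chamber: steel culture chamber clamped to the bench: round pot (foot 190 mm across) with a 200 x 200 mm square rim, orange gasket on the rim, top of the gasket 101 mm above the bench. Origin: centre of its underside. Seen along its own x and y axes the screws stand at (+70,+70) a, (-70,+70) b, (-70,-70) c, (+70,-70) d mm; a is diagonally opposite c, b opposite d. It cannot move.
- lid: aluminium lid, 200 x 200 x 10 mm, origin at the centre of its underside, z up. It rides on the four screws: its underside is 9 mm above the gasket with all screws at 0 and rests on the gasket when all are home; each screw draws its own corner down 5 mm per rad, so uneven tightening tips the lid.
- gauge_top (a point): centre of the top of the upright pressure gauge that stands in the middle of the lid: 44 mm across, its top 88 mm above the lid's underside
- screw_a (a joint): turn of screw a in rad, growing clockwise seen from above: 0 fully backed off (red end at a small white dot on the lid), 0.9 half way (red end towards the gauge and a yellow dot), 1.8 home against its hard stop (green dot); the dots lie 47 mm from the screw's axis. It starts between 0 and 0.35. Stays where it is left; friction torque about 0.12 N m.
- screw_a_grip (a point): middle of the black bar handle of screw a, on the screw's upright axis: bar 76 mm long, 16 mm wide, 20 mm tall, with one red end; this point's x axis runs along the bar towards the red end, z up. It lies 154 mm above the bench at 0 and about 146 mm at home, sinking some 4.5 mm per rad with the lid (within 3 mm). The bar's underside is 24 mm above the lid.
- screw_b (a joint): turn of screw b in rad, growing clockwise seen from above: 0 fully backed off (red end at a small white dot on the lid), 0.9 half way (red end towards the gauge and a yellow dot), 1.8 home against its hard stop (green dot); the dots lie 47 mm from the screw's axis. It starts between 0 and 0.35. Stays where it is left; friction torque about 0.12 N m.
- screw_b_grip (a point): middle of the black bar handle of screw b, on the screw's upright axis: bar 76 mm long, 16 mm wide, 20 mm tall, with one red end; this point's x axis runs along the bar towards the red end, z up. It lies 154 mm above the bench at 0 and about 146 mm at home, sinking some 4.5 mm per rad with the lid (within 3 mm). The bar's underside is 24 mm above the lid.
- screw_c (a joint): turn of screw c in rad, growing clockwise seen from above: 0 fully backed off (red end at a small white dot on the lid), 0.9 half way (red end towards the gauge and a yellow dot), 1.8 home against its hard stop (green dot); the dots lie 47 mm from the screw's axis. It starts between 0 and 0.35. Stays where it is left; friction torque about 0.12 N m.
- screw_c_grip (a point): middle of the black bar handle of screw c, on the screw's upright axis: bar 76 mm long, 16 mm wide, 20 mm tall, with one red end; this point's x axis runs along the bar towards the red end, z up. It lies 154 mm above the bench at 0 and about 146 mm at home, sinking some 4.5 mm per rad with the lid (within 3 mm). The bar's underside is 24 mm above the lid.
- screw_d (a joint): turn of screw d in rad, growing clockwise seen from above: 0 fully backed off (red end at a small white dot on the lid), 0.9 half way (red end towards the gauge and a yellow dot), 1.8 home against its hard stop (green dot); the dots lie 47 mm from the screw's axis. It starts between 0 and 0.35. Stays where it is left; friction torque about 0.12 N m.
- screw_d_grip (a point): middle of the black bar handle of screw d, on the screw's upright axis: bar 76 mm long, 16 mm wide, 20 mm tall, with one red end; this point's x axis runs along the bar towards the red end, z up. It lies 154 mm above the bench at 0 and about 146 mm at home, sinking some 4.5 mm per rad with the lid (within 3 mm). The bar's underside is 24 mm above the lid.
- reagent: amber bottle with red cap, 68 mm across, 165 mm tall; stands close beside the chamber. Bystander, to be left alone. Origin: centre of its underside.
- jar: clear jar with blue cap, 72 mm across, 95 mm tall; stands close beside the chamber. Bystander, to be left alone. Origin: centre of its underside.
- beaker: white cup, 72 mm across, 100 mm tall; stands close beside the chamber. Bystander, to be left alone. Origin: centre of its underside.
- dishes: stack of flat round white dishes, 72 mm across, 68 mm tall; stands close beside the chamber. Bystander, to be left alone. Origin: centre of its underside.
- bowl: green bowl, 130 mm across, 50 mm tall; on the bench away from the chamber. Bystander, to be left alone. Origin: centre of its underside.
- tipbox: blue box with clear lid, 85 x 120 x 68 mm; on the bench away from the chamber. Bystander, to be left alone. Origin: centre of its underside.

How it is judged:
By the outcome, as a careful person would: the job done as asked, in the order asked, and still so for the second after the job is handed in, with the robot touching nothing.
It also fails if it takes over 72 s, if anything falls off the work surface, if the arm or the gripper's body presses on something with over 40 N, if the wrist force passes 120 N, or if a joint passes its speed limit or range.

## Working session

There is one attempt and no reset: what is moved stays moved. The work goes in short steps, Python scripts to look and compute and a tool call to move; the robot and the scene stay as the last step left them, time stands still between calls to the robot, and variables do not carry over. Pictures are saved under pics/ and viewed, at most 10 in all, crops included, and the job is handed in when it is done.

Besides the shell and the picture viewer there is one more tool, called after "Emit:" as name([rows], argument=value, ...), one row to a line, values as JSON. jog_arm: Moves the arm, as the interface text tells. Its arguments: {"type":"object","properties":{"deltas":{"type":"array"},"newtons":{"type":"number"}},"required":["deltas"]}

```bash
mkdir -p pics; ls
cat > h.py <<'E'
import numpy as np, cv2
from station import bot
from scipy.spatial.transform import Rotation as R
def cam(n):
    c=bot.read_camera(n); return c
def rot(c):
    a=np.array(c["attitude"]); return a if a.shape==(3,3) else R.from_quat(a[[1,2,3,0]]).as_matrix()
def ray(c,uv,z):
    uv=np.atleast_2d(uv).astype(float); d=np.c_[uv,np.ones(len(uv))]@np.linalg.inv(c["K"]).T@rot(c).T
    e=np.array(c["eye"]); return e+d*((z-e[2])/d[:,2])[:,None]
def proj(c,p):
    q=(np.atleast_2d(p)-np.array(c["eye"]))@rot(c); q=q@np.array(c["K"]).T; return q[:,:2]/q[:,2:]
def save(c,n): cv2.imwrite("pics/"+n,cv2.cvtColor(c["img"],cv2.COLOR_RGB2BGR))
E
python3 - <<'E'
from h import *
o=bot.get_obs(); print(o, bot.tip_reach)
for n in ["top","scene"]:
    c=cam(n); save(c,n+"0.png"); np.save(n+"0.npy",c,allow_pickle=True); print(n,c["K"],c["eye"],c["attitude"])
E
```

```text
pics
{'t': 0.0, 'q': array([ 1.10090352,  0.47782342,  0.02235431,  1.5564591 , -0.01150378,
        1.10930922, -0.08307462]), 'joint_vel': array([ 5.15674762e-04, -2.22552972e-06,  2.54745779e-04,  1.00929992e-03,
        5.46715137e-04,  1.53510223e-04,  2.16560177e-03]), 'joint_torque': array([-7.28203922e-04, -5.96442139e+01,  1.60795692e+00, -2.81200755e+01,
        1.25080714e-02,  9.23910993e-03, -2.07227362e-05]), 'eef_pos': array([ 0.23869981, -0.6307866 ,  0.25230711]), 'tool_rot': array([-9.04471848e-04,  9.83679482e-01,  1.79927215e-01, -2.38342369e-04]), 'contact_force': array([ 0.01422373,  0.13162272, -0.02073212]), 'torque': array([-0.03281535, -0.00670669, -0.03289321]), 'grasp_force': 0.0, 'gripper_width': 0.9985745930915607} 0.022
top [[424.46104408   0.         262.24623237]
 [  0.         424.46104408 195.72782037]
 [  0.           0.           1.        ]] [0.35789321 0.00436819 1.29781209] [-0.06188149  0.70421615 -0.70400562  0.06801745]
scene [[360.38106808   0.         254.43910525]
 [  0.         360.38106808 190.86938817]
 [  0.           0.           1.        ]] [1.20923324 0.55174296 1.09700989] [-0.15369621  0.37609154  0.85148263 -0.3315267 ]
```

View pics/top0.png

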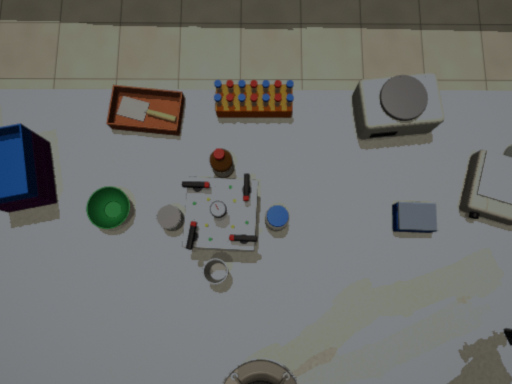

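View pics/scene0.png

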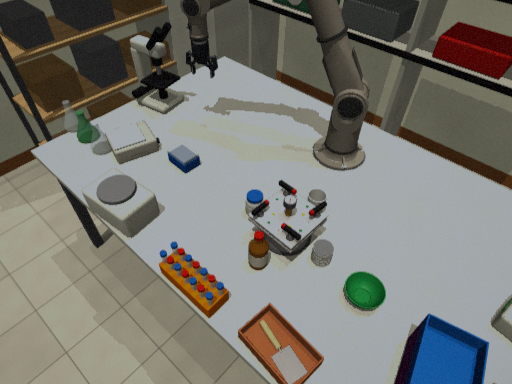

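The top view shows the lid around (221,213), with handles near (196,185), (247,188), (243,238) and (192,236). The reagent, jar, beaker and dishes stand close on the four sides. I'll locate the parts and then get a closer wrist view.

Run:
```python
from h import *
c=np.load("top0.npy",allow_pickle=True).item()
im=c["img"]; 
for n,uv,z in [("gauge",(218,209),.198),("s1",(196,185),.153),("s2",(247,188),.153),("s3",(243,238),.153),("s4",(192,236),.153),("reag",(219,154),.165),("jar",(278,216),.095),("beak",(216,271),.1),("dish",(169,217),.068)]:
    print(n,ray(c,uv,z)[0].round(3))
cr=im[140:290,150:300]; cv2.imwrite("pics/crop.png",cv2.cvtColor(cv2.resize(cr,(600,600),interpolation=cv2.INTER_CUBIC),cv2.COLOR_RGB2BGR))
w=cam("wrist"); print(w["eye"],rot(w).round(3),w["K"][0,0],bot.get_obs()["eef_pos"],R.from_quat(bot.get_obs()["tool_rot"][[1,2,3,0]]).as_matrix().round(3))
```

```text
gauge [0.527 0.111 0.198]
s1 [0.601 0.177 0.153]
s2 [0.592 0.036 0.153]
s3 [0.455 0.046 0.153]
s4 [0.46  0.184 0.153]
reag [0.686 0.114 0.165]
jar [ 0.523 -0.051  0.095]
beak [0.368 0.122 0.1  ]
dish [0.523 0.265 0.068]
[ 0.30679783 -0.60511431  0.37336336] [[ 0.354 -0.897 -0.266]
 [-0.935 -0.34  -0.099]
 [-0.002  0.284 -0.959]] 309.9512069961149 [ 0.23875756 -0.6309264   0.25254655] [[ 0.935  0.354 -0.001]
 [ 0.354 -0.935  0.001]
 [-0.    -0.001 -1.   ]]
```

View pics/crop.png

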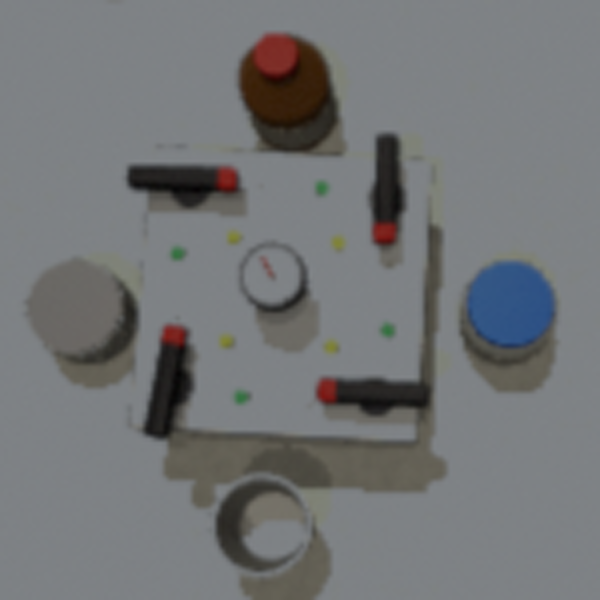

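The crop shows the four handles' red ends at (227,180), (385,233), (328,391) and (174,336), with the gauge at (272,275). I'll move above the lid for a close wrist view.

Emit:
jog_arm([
  [0.015, 0.034, 0.011, 0, 0, 0.06, 0.6],
  [0.015, 0.034, 0.011, 0, 0, 0.06, 0.6],
  [0.015, 0.034, 0.011, 0, 0, 0.06, 0.6],
  [0.015, 0.034, 0.011, 0, 0, 0.06, 0.6],
  [0.015, 0.034, 0.011, 0, 0, 0.06, 0.6],
  [0.015, 0.034, 0.011, 0, 0, 0.06, 0.6],
  [0.015, 0.034, 0.011, 0, 0, 0.06, 0.6],
  [0.015, 0.034, 0.011, 0, 0, 0.06, 0.6],
  [0.015, 0.034, 0.011, 0, 0, 0.06, 0.6],
  [0.015, 0.034, 0.011, 0, 0, 0.06, 0.6],
], newtons=60)

```text
t: 1.15
eef_pos: [0.3891, -0.2898, 0.3636]
tool_rot: [-0.0, 0.886, 0.464, -0.0]
contact_force: [0.0, 0.8, -0.1]
gripper_width: 0.6
grasp_force: 0.0
```

Emit:
jog_arm([
  [0.014, 0.034, 0, 0, 0, 0.06, 0.6],
  [0.014, 0.034, 0, 0, 0, 0.06, 0.6],
  [0.014, 0.034, 0, 0, 0, 0.06, 0.6],
  [0.014, 0.034, 0, 0, 0, 0.06, 0.6],
  [0.014, 0.034, 0, 0, 0, 0.06, 0.6],
  [0.014, 0.034, 0, 0, 0, 0.06, 0.6],
  [0.014, 0.034, 0, 0, 0, 0.06, 0.6],
  [0.014, 0.034, 0, 0, 0, 0.06, 0.6],
  [0.014, 0.034, 0, 0, 0, 0.06, 0.6],
  [0.014, 0.034, 0, 0, 0, 0.06, 0.6],
])

```text
t: 2.15
eef_pos: [0.5291, 0.0499, 0.3632]
tool_rot: [0.0, 0.71, 0.705, -0.0]
contact_force: [0.7, -0.4, -0.1]
gripper_width: 0.603
grasp_force: 0.0
```

Emit:
jog_arm([
  [0, 0, 0, 0, 0, 0, 0.6],
  [0, 0, 0, 0, 0, 0, 0.6],
])

```text
t: 2.35
eef_pos: [0.5288, 0.0493, 0.3629]
tool_rot: [-0.0, 0.71, 0.704, -0.0]
contact_force: [-0.5, -1.1, 0.4]
gripper_width: 0.599
grasp_force: 0.0
```

Run:
```python
from h import *
w=cam("wrist"); np.save("w0.npy",w,allow_pickle=True); save(w,"w0.png"); print(w["eye"],bot.get_obs()["q"].round(2))
```

```text
[0.52963631 0.12202895 0.48383674] [ 0.32  0.2  -0.61  1.72  0.12  1.26 -0.33]
```

View pics/w0.png

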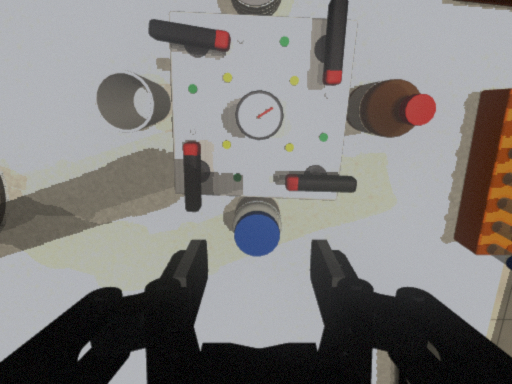

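The wrist view shows all four yellow dots at (227,77), (294,81), (289,147) and (227,145), the green dots, and the handles' red ends at (222,40), (334,75), (292,183) and (192,150). Next I'll fit the lid pose and the handle angles.

```bash
cat >> h.py <<'E'
def blobs(im,lo,hi,amin,amax,roi):
    hsv=cv2.cvtColor(im,cv2.COLOR_RGB2HSV); m=cv2.inRange(hsv,lo,hi); k=np.zeros_like(m); x0,y0,x1,y1=roi; k[y0:y1,x0:x1]=255
    n,_,s,ce=cv2.connectedComponentsWithStats(m&k); return ce[1:][(s[1:,4]>=amin)&(s[1:,4]<=amax)]
E
python3 - <<'E'
from h import *
w=np.load("w0.npy",allow_pickle=True).item(); roi=(150,0,360,215)
Y=blobs(w["img"],(22,100,100),(35,255,255),20,300,roi); G=blobs(w["img"],(45,100,40),(80,255,255),20,300,roi)
Rd=np.vstack([blobs(w["img"],(0,150,80),(6,255,255),80,900,roi)])
print(Y.round(1),G.round(1),Rd.round(1))
yp=ray(w,Y,.119)[:,:2]; gp=ray(w,G,.119)[:,:2]; c=yp.mean(0)
d=yp-c; a=np.arctan2(d[:,1],d[:,0]); th=np.angle(np.mean(np.exp(4j*(a-np.pi/4))))/4
print("c",c.round(4),"r",np.linalg.norm(d,axis=1).round(4),"th",th, (a-np.pi/4).round(3))
rp=ray(w,Rd,.163)[:,:2]
for k in range(4):
    u=th+np.pi/4+k*np.pi/2; s=c+.099*np.array([np.cos(u),np.sin(u)])
    j=np.argmin(np.linalg.norm(rp-s,axis=1)); v=rp[j]-s; ang=np.arctan2(v[1],v[0])
    half=u+np.pi; turn=(half-ang+np.pi)%(2*np.pi)-np.pi   # positive = red is clockwise past half
    g=[(half-np.arctan2(*(q-s)[::-1])+np.pi)%(2*np.pi)-np.pi for q in gp if abs(np.linalg.norm(q-s)-.047)<.008]
    print(k,s.round(4),"bar deg",np.degrees(ang).round(1),"len",np.linalg.norm(v).round(4),"screw rad",(0.9+turn).round(3),"half deg",np.degrees(half)%360,"green",np.add(g,.9).round(3))
E
```

```text
[[227.2  77.1]
 [293.8  80.2]
 [226.2 144.2]
 [289.  147. ]] [[284.1  40.9]
 [192.3  88.4]
 [323.2 136.8]] [[221.3  38.5]
 [333.6  76.2]
 [190.1 149.1]
 [293.  182.8]]
c [0.5302 0.1126] r [0.052  0.0521 0.052  0.052 ] th -0.05041926497041915 [ 1.521 -0.05  -3.192 -1.622]
0 [0.6036 0.179 ] bar deg -92.0 len 0.0312 screw rad 0.1 half deg 222.1111889110432 green [1.806]
1 [0.4638 0.1861] bar deg -8.1 len 0.0316 screw rad 0.206 half deg 312.11118891104314 green [1.8]
2 [0.4567 0.0462] bar deg 86.6 len 0.0321 screw rad 0.123 half deg 42.11118891104314 green []
3 [0.5966 0.0392] bar deg 175.2 len 0.0308 screw rad 0.147 half deg 132.11118891104314 green [1.806]
```

Emit:
jog_arm([
  [0.0187, 0.0324, -0.011, 0, 0, -0.0065, 0.6],
  [0.0187, 0.0324, -0.011, 0, 0, -0.0065, 0.6],
  [0.0187, 0.0324, -0.011, 0, 0, -0.0065, 0.6],
  [0.0187, 0.0324, -0.011, 0, 0, -0.0065, 0.6],
  [0, 0, -0.04, 0, 0, 0, 0.6],
  [0, 0, -0.04, 0, 0, 0, 0.6],
  [0, 0, -0.04, 0, 0, 0, 0.6],
  [0, 0, -0.04, 0, 0, 0, 0.6],
  [0, 0, 0, 0, 0, 0, 0.6],
  [0, 0, 0, 0, 0, 0, 0.6],
])

```text
t: 3.4
eef_pos: [0.604, 0.177, 0.1598]
tool_rot: [0.0, 0.72, 0.694, -0.001]
contact_force: [0.9, 0.9, 0.3]
gripper_width: 0.602
grasp_force: 0.0
```

Emit:
jog_arm([
  [0, 0.002, 0, 0, 0, 0, 0.6],
  [0, 0, 0, 0, 0, 0, 0],
  [0, 0, 0, 0, 0, 0, 0],
  [0, 0, 0, 0, 0, 0, 0],
  [0, 0, 0, 0, 0, 0, 0],
], newtons=50)

```text
t: 3.9
eef_pos: [0.6036, 0.1807, 0.1607]
tool_rot: [0.0, 0.719, 0.695, 0.0]
contact_force: [-3.5, -0.4, 7.5]
gripper_width: 0.175
grasp_force: 52.0
```

Emit:
jog_arm([
  [0, 0, -0.0006, 0, 0, -0.13, 0],
  [0, 0, -0.0006, 0, 0, -0.13, 0],
  [0, 0, -0.0006, 0, 0, -0.13, 0],
  [0, 0, -0.0006, 0, 0, -0.13, 0],
  [0, 0, -0.0006, 0, 0, -0.13, 0],
  [0, 0, -0.0006, 0, 0, -0.13, 0],
  [0, 0, 0, 0, 0, -0.022, 0],
  [0, 0, 0, 0, 0, 0, 0],
])

```text
t: 4.7
eef_pos: [0.6054, 0.1807, 0.1578]
tool_rot: [0.0, 0.934, 0.358, 0.002]
contact_force: [2.1, 0.6, 6.7]
gripper_width: 0.178
grasp_force: 52.0
```

```bash
cat >> h.py <<'E'
def st():
    o=bot.get_obs(); M=R.from_quat(o["tool_rot"][[1,2,3,0]]).as_matrix()
    print("t",o["t"].__round__(2),"p",o["eef_pos"].round(4),"yaw",np.degrees(np.arctan2(M[1,0],M[0,0])).round(2),"z",M[:,2].round(3),"F",o["contact_force"].round(1),"T",o["torque"].round(2),"w",round(o["gripper_width"],3),"q",o["q"].round(2))
E
python3 -c "from h import *; st()"
```

```text
t 4.7 p [0.6054 0.1807 0.1578] yaw 42.0 z [ 0.004  0.001 -1.   ] F [2.1 0.6 6.7] T [-0.41  0.03 -0.12] w 0.178 q [-0.1   0.53 -0.39  1.73  0.25  0.92 -1.43]
```

Emit:
jog_arm([
  [0, 0, 0, 0, 0, 0, 0.6],
  [0, 0, 0, 0, 0, 0, 0.6],
  [0, 0, 0.05, 0, 0, 0, 0.6],
  [0, 0, 0.05, 0, 0, 0, 0.6],
  [-0.0248, -0.0224, 0, 0, 0, 0.13, 0.6],
  [-0.0248, -0.0224, 0, 0, 0, 0.13, 0.6],
  [-0.0248, -0.0224, 0, 0, 0, 0.13, 0.6],
  [-0.0248, -0.0224, 0, 0, 0, 0.13, 0.6],
  [-0.0248, -0.0224, 0, 0, 0, 0.13, 0.6],
  [-0.0248, -0.0224, 0, 0, 0, 0.13, 0.6],
])

```text
t: 5.7
eef_pos: [0.4535, 0.045, 0.2554]
tool_rot: [-0.0, 0.725, 0.689, -0.0]
contact_force: [0.6, -1.0, 0.5]
gripper_width: 0.602
grasp_force: 0.0
```

Emit:
jog_arm([
  [0, 0, 0, 0, 0, 0, 0.6],
])

```text
t: 5.8
eef_pos: [0.4517, 0.0425, 0.255]
tool_rot: [0.0, 0.727, 0.687, -0.002]
contact_force: [0.6, -0.1, 1.2]
gripper_width: 0.596
grasp_force: 0.0
```

```bash
python3 -c "from h import *; st()"
```

```text
t 5.8 p [0.4517 0.0425 0.255 ] yaw 86.72 z [-0.003 -0.003 -1.   ] F [ 0.6 -0.1  1.2] T [-0.03 -0.05  0.05] w 0.596 q [ 0.29  0.15 -0.56  2.03  0.1   0.99 -0.38]
```

Emit:
jog_arm([
  [0.001, 0, -0.032, 0, 0, 0, 0.6],
  [0.001, 0, -0.032, 0, 0, 0, 0.6],
  [0, 0, -0.033, 0, 0, 0, 0.6],
  [0, 0, 0, 0, 0, 0, 0.6],
  [0, 0, 0, 0, 0, 0, 0.6],
])

```text
t: 6.3
eef_pos: [0.4571, 0.0465, 0.1589]
tool_rot: [-0.001, 0.727, 0.687, -0.0]
contact_force: [0.5, -0.3, 1.0]
gripper_width: 0.602
grasp_force: 0.0
```

Emit:
jog_arm([
  [0, 0, 0, 0, 0, 0, 0],
  [0, 0, 0, 0, 0, 0, 0],
  [0, 0, 0, 0, 0, 0, 0],
  [0, 0, 0, 0, 0, 0, 0],
])

```text
t: 6.7
eef_pos: [0.4567, 0.046, 0.1598]
tool_rot: [0.0, 0.727, 0.687, -0.0]
contact_force: [-4.1, 1.1, 5.3]
gripper_width: 0.178
grasp_force: 52.6
```

Emit:
jog_arm([
  [0, 0, -0.0006, 0, 0, -0.13, 0],
  [0, 0, -0.0006, 0, 0, -0.13, 0],
  [0, 0, -0.0006, 0, 0, -0.13, 0],
  [0, 0, -0.0006, 0, 0, -0.13, 0],
  [0, 0, -0.0006, 0, 0, -0.13, 0],
  [0, 0, -0.0006, 0, 0, -0.13, 0],
  [0, 0, 0, 0, 0, 0, 0],
  [0, 0, 0, 0, 0, 0, 0],
])

```text
t: 7.5
eef_pos: [0.4561, 0.0454, 0.1565]
tool_rot: [0.0, 0.934, 0.358, -0.001]
contact_force: [-8.4, -1.8, 12.4]
gripper_width: 0.176
grasp_force: 53.8
```

```bash
python3 -c "from h import *; st()"
```

```text
t 7.5 p [0.4561 0.0454 0.1565] yaw 41.97 z [-0.001 -0.001 -1.   ] F [-8.4 -1.8 12.4] T [-0.33  1.28 -0.19] w 0.176 q [ 0.1   0.28 -0.39  2.13  0.15  0.76 -1.22]
```

Emit:
jog_arm([
  [0, 0, 0, 0, 0, 0, 0.6],
  [0, 0, 0, 0, 0, 0, 0.6],
  [0, 0, 0.04, 0, 0, 0, 0.6],
  [0, 0, 0.04, 0, 0, 0, 0.6],
  [0.0013, 0.0235, 0, 0, 0, 0.142, 0.6],
  [0.0013, 0.0235, 0, 0, 0, 0.142, 0.6],
  [0.0013, 0.0235, 0, 0, 0, 0.142, 0.6],
  [0.0013, 0.0235, 0, 0, 0, 0.142, 0.6],
  [0.0013, 0.0235, 0, 0, 0, 0.142, 0.6],
  [0.0013, 0.0235, 0, 0, 0, 0.142, 0.6],
])

```text
t: 8.5
eef_pos: [0.465, 0.1879, 0.2355]
tool_rot: [0.0, 0.7, 0.714, 0.0]
contact_force: [-0.3, 0.7, 0.3]
gripper_width: 0.602
grasp_force: 0.0
```

Emit:
jog_arm([
  [0, 0, 0, 0, 0, 0.142, 0.6],
  [0, 0, 0, 0, 0, 0.142, 0.6],
  [0, 0, 0, 0, 0, 0.142, 0.6],
  [0, 0, 0, 0, 0, 0.142, 0.6],
  [0, 0, 0, 0, 0, 0.142, 0.6],
  [0, 0, 0, 0, 0, 0.142, 0.6],
  [0, 0, 0, 0, 0, 0.142, 0.6],
  [0, 0, 0, 0, 0, 0.142, 0.6],
  [0, 0, 0, 0, 0, 0.142, 0.6],
  [0, 0, 0, 0, 0, 0.142, 0.6],
])

```text
t: 9.5
eef_pos: [0.465, 0.1869, 0.2354]
tool_rot: [0.0, 0.065, 0.998, 0.0]
contact_force: [-0.5, -0.9, -0.1]
gripper_width: 0.593
grasp_force: 0.0
```

Emit:
jog_arm([
  [0, 0, 0, 0, 0, 0, 0.6],
  [0, 0, 0, 0, 0, 0, 0.6],
])

```text
t: 9.7
eef_pos: [0.4649, 0.1868, 0.2352]
tool_rot: [0.0, 0.07, 0.998, 0.0]
contact_force: [0.3, -0.5, 0.1]
gripper_width: 0.601
grasp_force: 0.0
```

```bash
python3 -c "from h import *; st()"
```

```text
t 9.7 p [0.4649 0.1868 0.2352] yaw 171.98 z [ 0.  0. -1.] F [ 0.3 -0.5  0.1] T [ 0.01  0.01 -0.02] w 0.601 q [ 0.22  0.32 -0.86  1.94  0.29  1.    0.66]
```

Emit:
jog_arm([
  [-0.001, -0.0007, -0.039, 0, 0, 0, 0.6],
  [0, 0, -0.039, 0, 0, 0, 0.6],
  [0, 0, 0, 0, 0, 0, 0.6],
  [0, 0, 0, 0, 0, 0, 0.6],
  [0, 0, 0, 0, 0, 0, 0],
  [0, 0, 0, 0, 0, 0, 0],
  [0, 0, 0, 0, 0, 0, 0],
  [0, 0, 0, 0, 0, 0, 0],
])

```text
t: 10.5
eef_pos: [0.4647, 0.1866, 0.1587]
tool_rot: [0.001, 0.068, 0.998, 0.0]
contact_force: [-1.0, -0.1, 6.5]
gripper_width: 0.178
grasp_force: 52.0
```

Emit:
jog_arm([
  [0, 0, -0.0006, 0, 0, -0.116, 0],
  [0, 0, -0.0006, 0, 0, -0.116, 0],
  [0, 0, -0.0006, 0, 0, -0.116, 0],
  [0, 0, -0.0006, 0, 0, -0.116, 0],
  [0, 0, -0.0006, 0, 0, -0.116, 0],
  [0, 0, -0.0006, 0, 0, -0.116, 0],
  [0, 0, 0, 0, 0, 0, 0],
  [0, 0, 0, 0, 0, 0, 0],
])

```text
t: 11.3
eef_pos: [0.464, 0.1869, 0.1554]
tool_rot: [0.001, 0.404, 0.915, 0.0]
contact_force: [-4.8, -0.1, 11.5]
gripper_width: 0.176
grasp_force: 52.0
```

```bash
python3 -c "from h import *; st()"
```

```text
t 11.3 p [0.464  0.1869 0.1554] yaw 132.34 z [ 0.002 -0.    -1.   ] F [-4.8 -0.1 11.5] T [-0.75  0.97 -0.18] w 0.176 q [ 0.02  0.39 -0.64  2.03  0.32  0.82 -0.06]
```

Emit:
jog_arm([
  [0, 0, 0, 0, 0, 0, 0.6],
  [0, 0, 0, 0, 0, 0, 0.6],
  [0, 0, 0.05, 0, 0, 0, 0.6],
  [0, 0, 0.05, 0, 0, 0, 0.6],
  [0.0221, -0.0245, 0, 0, 0, 0.125, 0.6],
  [0.0221, -0.0245, 0, 0, 0, 0.125, 0.6],
  [0.0221, -0.0245, 0, 0, 0, 0.125, 0.6],
  [0.0221, -0.0245, 0, 0, 0, 0.125, 0.6],
  [0.0221, -0.0245, 0, 0, 0, 0.125, 0.6],
  [0.0221, -0.0245, 0, 0, 0, 0.125, 0.6],
])

```text
t: 12.3
eef_pos: [0.5971, 0.0378, 0.2535]
tool_rot: [0.0, 0.039, 0.999, 0.0]
contact_force: [0.7, 0.7, 0.0]
gripper_width: 0.598
grasp_force: 0.0
```

Emit:
jog_arm([
  [0, 0, 0, 0, 0, 0, 0.6],
  [0, 0, 0, 0, 0, 0, 0.6],
  [0, 0, 0, 0, 0, 0, 0.6],
])

```text
t: 12.6
eef_pos: [0.5957, 0.0402, 0.2535]
tool_rot: [-0.0, 0.041, 0.999, 0.0]
contact_force: [-0.1, 1.5, 0.0]
gripper_width: 0.597
grasp_force: 0.0
```

```bash
python3 -c "from h import *; st()"
```

```text
t 12.6 p [0.5957 0.0402 0.2535] yaw 175.33 z [-0.     0.001 -1.   ] F [-0.1  1.5  0. ] T [ 0.04  0.04 -0.05] w 0.597 q [ 0.38  0.44 -0.73  1.71  0.32  1.11  1.04]
```

Emit:
jog_arm([
  [0.001, -0.001, -0.048, 0, 0, 0, 0.6],
  [0, 0, -0.049, 0, 0, 0, 0.6],
  [0, 0, 0, 0, 0, 0, 0.6],
  [0, 0, 0, 0, 0, 0, 0.6],
  [0, 0, 0, 0, 0, 0, 0],
  [0, 0, 0, 0, 0, 0, 0],
  [0, 0, 0, 0, 0, 0, 0],
  [0, 0, 0, 0, 0, 0, 0],
])

```text
t: 13.4
eef_pos: [0.5987, 0.0387, 0.1584]
tool_rot: [0.002, 0.041, 0.999, 0.0]
contact_force: [1.5, 0.5, 5.3]
gripper_width: 0.175
grasp_force: 52.6
```

Emit:
jog_arm([
  [0, 0, -0.0006, 0, 0, -0.126, 0],
  [0, 0, -0.0006, 0, 0, -0.126, 0],
  [0, 0, -0.0006, 0, 0, -0.126, 0],
  [0, 0, -0.0006, 0, 0, -0.126, 0],
  [0, 0, -0.0006, 0, 0, -0.126, 0],
  [0, 0, -0.0006, 0, 0, -0.126, 0],
  [0, 0, 0, 0, 0, 0, 0],
  [0, 0, 0, 0, 0, 0, 0],
])

```text
t: 14.2
eef_pos: [0.5987, 0.0366, 0.1551]
tool_rot: [0.002, 0.408, 0.913, -0.0]
contact_force: [-1.5, -4.2, 12.4]
gripper_width: 0.176
grasp_force: 52.4
```

```bash
python3 -c "from h import *; st()"
```

```text
t 14.2 p [0.5987 0.0366 0.1551] yaw 131.84 z [ 0.003 -0.002 -1.   ] F [-1.5 -4.2 12.4] T [-0.43  0.53 -0.15] w 0.176 q [ 0.21  0.51 -0.5   1.8   0.31  0.9   0.3 ]
```

Emit:
jog_arm([
  [0, 0, 0, 0, 0, 0, 0.6],
  [0, 0, 0, 0, 0, 0, 0.6],
  [0, 0, 0.05, 0, 0, 0, 0.6],
  [-0.0116, 0.0022, 0.026, 0, 0, -0.122, 0.6],
  [-0.0116, 0.0022, 0.026, 0, 0, -0.122, 0.6],
  [-0.0116, 0.0022, 0.026, 0, 0, -0.122, 0.6],
  [-0.0116, 0.0022, 0.026, 0, 0, -0.122, 0.6],
  [-0.0116, 0.0022, 0.026, 0, 0, -0.122, 0.6],
  [-0.0116, 0.0022, 0.026, 0, 0, -0.122, 0.6],
  [0, 0, 0, 0, 0, 0, 0.6],
])

```text
t: 15.2
eef_pos: [0.528, 0.0527, 0.3626]
tool_rot: [0.002, 0.707, 0.707, 0.002]
contact_force: [-0.0, -0.8, -0.0]
gripper_width: 0.6
grasp_force: 0.0
```

Emit:
jog_arm([
  [0, 0, 0, 0, 0, 0, 0.6],
  [0, 0, 0, 0, 0, 0, 0.6],
  [0, 0, 0, 0, 0, 0, 0.6],
])

```text
t: 15.5
eef_pos: [0.5274, 0.0511, 0.3575]
tool_rot: [-0.001, 0.707, 0.708, -0.001]
contact_force: [0.6, -1.4, -0.3]
gripper_width: 0.602
grasp_force: 0.0
```

```bash
cat > chk.py <<'E'
from h import *
import sys
zb=float(sys.argv[1]); w=cam("wrist"); save(w,sys.argv[2]); st()
S=[(.6036,.179),(.4638,.1861),(.4567,.0462),(.5966,.0392)]
Rd=blobs(w["img"],(0,150,80),(6,255,255),80,900,(150,0,360,215)); rp=ray(w,Rd,zb)[:,:2]
for k,s in enumerate(S):
    j=np.argmin(abs(np.linalg.norm(rp-s,axis=1)-.031)); v=rp[j]-s; a=np.degrees(np.arctan2(v[1],v[0])); half=222.11+90*k
    print(k,rp[j].round(4),"len",np.linalg.norm(v).round(4),"screw",(.9+np.radians((half-a+180)%360-180)).round(3))
E
python3 chk.py .159 w1.png
```

```text
t 15.55 p [0.5275 0.0511 0.3577] yaw 90.08 z [-0.002 -0.    -1.   ] F [ 0.2 -0.4  0.1] T [ 0.02  0.   -0.02] w 0.602 q [ 0.17  0.18 -0.45  1.74  0.08  1.24 -0.29]
0 [0.5815 0.1592] len 0.0297 screw 0.905
1 [0.4852 0.165 ] len 0.03 screw 0.843
2 [0.4796 0.0682] len 0.0317 screw 0.869
3 [0.5764 0.0629] len 0.0312 screw 0.93
```

View pics/w1.png

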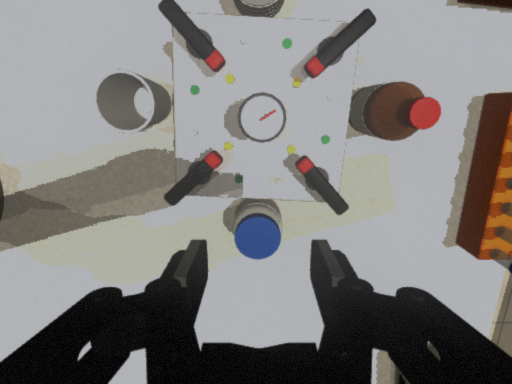

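All four red ends point at the yellow dots and the gauge, for example (216,60), (316,68), (305,165) and (213,160). The first round is done, so I'll start the second with the same first screw.

Emit:
jog_arm([
  [0.0127, 0.0213, -0.01, 0, 0, -0.14, 0.6],
  [0.0127, 0.0213, -0.01, 0, 0, -0.14, 0.6],
  [0.0127, 0.0213, -0.01, 0, 0, -0.14, 0.6],
  [0.0127, 0.0213, -0.01, 0, 0, -0.14, 0.6],
  [0.0127, 0.0213, -0.01, 0, 0, -0.14, 0.6],
  [0.0127, 0.0213, -0.01, 0, 0, -0.14, 0.6],
  [0, 0, -0.035, 0, 0, 0, 0.6],
  [0, 0, -0.035, 0, 0, 0, 0.6],
  [0, 0, -0.035, 0, 0, 0, 0.6],
  [0, 0, 0, 0, 0, 0, 0.6],
])

```text
t: 16.55
eef_pos: [0.6007, 0.1776, 0.188]
tool_rot: [-0.0, 0.934, 0.358, -0.005]
contact_force: [-0.6, 0.0, 0.1]
gripper_width: 0.601
grasp_force: 0.0
```

Emit:
jog_arm([
  [0, 0, 0, 0, 0, 0, 0.6],
  [0, 0, 0, 0, 0, 0, 0.6],
])

```text
t: 16.75
eef_pos: [0.6051, 0.1797, 0.1959]
tool_rot: [-0.0, 0.934, 0.358, 0.002]
contact_force: [-0.2, 0.2, 0.5]
gripper_width: 0.601
grasp_force: 0.0
```

```bash
python3 -c "from h import *; st()"
```

```text
t 16.75 p [0.6051 0.1797 0.1959] yaw 41.92 z [ 0.003  0.001 -1.   ] F [-0.2  0.2  0.5] T [-0.02 -0.01  0.04] w 0.601 q [-0.13  0.48 -0.34  1.7   0.19  0.98 -1.38]
```

Emit:
jog_arm([
  [-0.001, -0.0005, -0.02, 0, 0, 0, 0.6],
  [0, 0, -0.02, 0, 0, 0, 0.6],
  [0, 0, 0, 0, 0, 0, 0.6],
  [0, 0, 0, 0, 0, 0, 0.6],
  [0, 0, 0, 0, 0, 0, 0.6],
])

```text
t: 17.25
eef_pos: [0.6041, 0.1792, 0.156]
tool_rot: [0.0, 0.934, 0.358, 0.002]
contact_force: [0.6, -0.6, 0.5]
gripper_width: 0.601
grasp_force: 0.0
```

Emit:
jog_arm([
  [0, 0, 0, 0, 0, 0, 0],
  [0, 0, 0, 0, 0, 0, 0],
  [0, 0, 0, 0, 0, 0, 0],
  [0, 0, 0, 0, 0, 0, 0],
])

```text
t: 17.65
eef_pos: [0.6034, 0.1788, 0.1546]
tool_rot: [0.0, 0.934, 0.358, 0.001]
contact_force: [0.2, -1.1, 3.9]
gripper_width: 0.172
grasp_force: 52.7
```

```bash
python3 -c "from h import *; st()"
```

```text
t 17.65 p [0.6034 0.1788 0.1546] yaw 41.92 z [ 0.001  0.    -1.   ] F [ 0.2 -1.1  3.9] T [-0.09  0.06 -0.03] w 0.172 q [-0.14  0.53 -0.33  1.74  0.21  0.91 -1.4 ]
```

Emit:
jog_arm([
  [0, 0, -0.0006, 0, 0, -0.134, 0],
  [0, 0, -0.0006, 0, 0, -0.134, 0],
  [0, 0, -0.0006, 0, 0, -0.134, 0],
  [0, 0, -0.0006, 0, 0, -0.134, 0],
  [0, 0, -0.0006, 0, 0, -0.134, 0],
  [0, 0, -0.0006, 0, 0, -0.134, 0],
  [0, 0, -0.0006, 0, 0, -0.134, 0],
  [0, 0, 0, 0, 0, 0, 0],
  [0, 0, 0, 0, 0, 0, 0],
])

```text
t: 18.55
eef_pos: [0.6037, 0.1798, 0.1511]
tool_rot: [-0.0, 0.995, -0.101, 0.001]
contact_force: [0.8, 1.9, 6.2]
gripper_width: 0.178
grasp_force: 64.9
```

```bash
python3 -c "from h import *; st()"
```

```text
t 18.55 p [0.6037 0.1798 0.1511] yaw -11.63 z [ 0.002  0.    -1.   ] F [0.8 1.9 6.2] T [-0.52  0.3   0.73] w 0.178 q [-0.3   0.51 -0.11  1.75  0.07  0.88 -2.22]
```

Emit:
jog_arm([
  [0, 0, 0, 0, 0, 0, 0.6],
  [0, 0, 0, 0, 0, 0, 0.6],
  [0, 0, 0.05, 0, 0, 0, 0.6],
  [0, 0, 0.05, 0, 0, 0.134, 0.6],
  [-0.0245, -0.0223, 0, 0, 0, 0.134, 0.6],
  [-0.0245, -0.0223, 0, 0, 0, 0.134, 0.6],
  [-0.0245, -0.0223, 0, 0, 0, 0.134, 0.6],
  [-0.0245, -0.0223, 0, 0, 0, 0.134, 0.6],
  [-0.0245, -0.0223, 0, 0, 0, 0.134, 0.6],
  [-0.0245, -0.0223, 0, 0, 0, 0.134, 0.6],
])

```text
t: 19.55
eef_pos: [0.4546, 0.0438, 0.2493]
tool_rot: [-0.0, 0.933, 0.36, -0.0]
contact_force: [0.2, 0.0, 0.4]
gripper_width: 0.603
grasp_force: 0.0
```

Emit:
jog_arm([
  [0, 0, 0, 0, 0, 0, 0.6],
  [0, 0, 0, 0, 0, 0, 0.6],
  [0, 0, 0, 0, 0, 0, 0.6],
])

```text
t: 19.85
eef_pos: [0.4566, 0.0455, 0.2498]
tool_rot: [-0.0, 0.934, 0.357, 0.0]
contact_force: [-0.7, -0.1, -0.3]
gripper_width: 0.598
grasp_force: 0.0
```

```bash
python3 -c "from h import *; st()"
```

```text
t 19.85 p [0.4566 0.0455 0.2498] yaw 41.88 z [ 0.001  0.001 -1.   ] F [-0.7 -0.1 -0.3] T [ 0.04  0.02 -0.03] w 0.598 q [ 0.01  0.14 -0.26  2.04  0.04  0.97 -1.12]
```

Emit:
jog_arm([
  [0, 0.0005, -0.047, 0, 0, 0, 0.6],
  [0, 0, -0.048, 0, 0, 0, 0.6],
  [0, 0, 0, 0, 0, 0, 0.6],
  [0, 0, 0, 0, 0, 0, 0.6],
  [0, 0, 0, 0, 0, 0, 0],
  [0, 0, 0, 0, 0, 0, 0],
  [0, 0, 0, 0, 0, 0, 0],
  [0, 0, 0, 0, 0, 0, 0],
])

```text
t: 20.65
eef_pos: [0.4565, 0.0464, 0.1565]
tool_rot: [-0.0, 0.934, 0.358, 0.001]
contact_force: [-4.2, 3.7, 5.9]
gripper_width: 0.174
grasp_force: 52.6
```

Emit:
jog_arm([
  [0, 0, -0.0006, 0, 0, -0.134, 0],
  [0, 0, -0.0006, 0, 0, -0.134, 0],
  [0, 0, -0.0006, 0, 0, -0.134, 0],
  [0, 0, -0.0006, 0, 0, -0.134, 0],
  [0, 0, -0.0006, 0, 0, -0.134, 0],
  [0, 0, -0.0006, 0, 0, -0.134, 0],
  [0, 0, -0.0006, 0, 0, -0.134, 0],
  [0, 0, 0, 0, 0, 0, 0],
  [0, 0, 0, 0, 0, 0, 0],
])

```text
t: 21.55
eef_pos: [0.4554, 0.0464, 0.1524]
tool_rot: [0.0, 0.995, -0.101, 0.0]
contact_force: [-8.6, 1.0, 13.7]
gripper_width: 0.171
grasp_force: 59.1
```

```bash
python3 -c "from h import *; st()"
```

```text
t 21.55 p [0.4554 0.0464 0.1524] yaw -11.54 z [ 0. -0. -1.] F [-8.6  1.  13.7] T [0.21 1.42 1.19] w 0.171 q [-0.17  0.26 -0.08  2.15  0.03  0.73 -2.04]
```

Emit:
jog_arm([
  [0, 0, 0, 0, 0, 0, 0.6],
  [0, 0, 0, 0, 0, 0, 0.6],
  [0, 0, 0.04, 0, 0, 0, 0.6],
  [0, 0, 0.04, 0, 0, 0.1393, 0.6],
  [0.0014, 0.0233, 0, 0, 0, 0.1393, 0.6],
  [0.0014, 0.0233, 0, 0, 0, 0.1393, 0.6],
  [0.0014, 0.0233, 0, 0, 0, 0.1393, 0.6],
  [0.0014, 0.0233, 0, 0, 0, 0.1393, 0.6],
  [0.0014, 0.0233, 0, 0, 0, 0.1393, 0.6],
  [0.0014, 0.0233, 0, 0, 0, 0.1393, 0.6],
])

```text
t: 22.55
eef_pos: [0.4646, 0.1859, 0.2309]
tool_rot: [0.0, 0.926, 0.377, 0.0]
contact_force: [-0.0, -0.0, 0.4]
gripper_width: 0.603
grasp_force: 0.0
```

Emit:
jog_arm([
  [0, 0, 0, 0, 0, 0.1393, 0.6],
  [0, 0, 0, 0, 0, 0.1393, 0.6],
  [0, 0, 0, 0, 0, 0.1393, 0.6],
  [0, 0, 0, 0, 0, 0.1393, 0.6],
  [0, 0, 0, 0, 0, 0.1393, 0.6],
  [0, 0, 0, 0, 0, 0.1393, 0.6],
  [0, 0, 0, 0, 0, 0.1393, 0.6],
  [0, 0, 0, 0, 0, 0.1393, 0.6],
  [0, 0, 0, 0, 0, 0.1393, 0.6],
  [0, 0, 0, 0, 0, 0.1393, 0.6],
])

```text
t: 23.55
eef_pos: [0.4646, 0.185, 0.2308]
tool_rot: [0.0, 0.468, 0.884, 0.0]
contact_force: [0.2, 0.2, -0.3]
gripper_width: 0.602
grasp_force: 0.0
```

Emit:
jog_arm([
  [0, 0, 0, 0, 0, 0.1393, 0.6],
  [0, 0, 0, 0, 0, 0, 0.6],
  [0, 0, 0, 0, 0, 0, 0.6],
  [0, 0, 0, 0, 0, 0, 0.6],
])

```text
t: 23.95
eef_pos: [0.4645, 0.1851, 0.2306]
tool_rot: [0.0, 0.409, 0.912, 0.0]
contact_force: [0.1, 0.6, 0.2]
gripper_width: 0.604
grasp_force: 0.0
```

```bash
python3 -c "from h import *; st()"
```

```text
t 23.95 p [0.4645 0.1851 0.2306] yaw 131.67 z [ 0.  0. -1.] F [0.1 0.6 0.2] T [0.05 0.01 0.01] w 0.604 q [-0.05  0.26 -0.52  1.96  0.16  0.96  0.08]
```

Emit:
jog_arm([
  [-0.0007, 0.001, -0.038, 0, 0, 0, 0.6],
  [0, 0, -0.039, 0, 0, 0, 0.6],
  [0, 0, 0, 0, 0, 0, 0.6],
  [0, 0, 0, 0, 0, 0, 0.6],
  [0, 0, 0, 0, 0, 0, 0],
  [0, 0, 0, 0, 0, 0, 0],
  [0, 0, 0, 0, 0, 0, 0],
  [0, 0, 0, 0, 0, 0, 0],
])

```text
t: 24.75
eef_pos: [0.4646, 0.1868, 0.1549]
tool_rot: [0.001, 0.408, 0.913, 0.001]
contact_force: [0.4, 1.6, 5.7]
gripper_width: 0.18
grasp_force: 51.3
```

Emit:
jog_arm([
  [0, 0, -0.0005, 0, 0, -0.134, 0],
  [0, 0, -0.0005, 0, 0, -0.134, 0],
  [0, 0, -0.0005, 0, 0, -0.134, 0],
  [0, 0, -0.0005, 0, 0, -0.134, 0],
  [0, 0, -0.0005, 0, 0, -0.134, 0],
  [0, 0, -0.0005, 0, 0, -0.134, 0],
  [0, 0, -0.0005, 0, 0, -0.134, 0],
  [0, 0, 0, 0, 0, 0, 0],
  [0, 0, 0, 0, 0, 0, 0],
])

```text
t: 25.65
eef_pos: [0.4639, 0.1877, 0.1514]
tool_rot: [0.0, 0.775, 0.632, 0.001]
contact_force: [-3.0, 1.5, 9.4]
gripper_width: 0.175
grasp_force: 55.1
```

```bash
python3 -c "from h import *; st()"
```

```text
t 25.65 p [0.4639 0.1877 0.1514] yaw 78.4 z [ 0.002  0.001 -1.   ] F [-3.   1.5  9.4] T [-0.    0.2   1.21] w 0.175 q [-0.26  0.34 -0.3   2.05  0.14  0.77 -0.85]
```

Emit:
jog_arm([
  [0, 0, 0, 0, 0, 0, 0.6],
  [0, 0, 0, 0, 0, 0, 0.6],
  [0, 0, 0.05, 0, 0, 0, 0.6],
  [0, 0, 0.05, 0, 0, 0.134, 0.6],
  [0.0221, -0.0246, 0, 0, 0, 0.134, 0.6],
  [0.0221, -0.0246, 0, 0, 0, 0.134, 0.6],
  [0.0221, -0.0246, 0, 0, 0, 0.134, 0.6],
  [0.0221, -0.0246, 0, 0, 0, 0.134, 0.6],
  [0.0221, -0.0246, 0, 0, 0, 0.134, 0.6],
  [0.0221, -0.0246, 0, 0, 0, 0.134, 0.6],
])

```text
t: 26.65
eef_pos: [0.5968, 0.0371, 0.2496]
tool_rot: [-0.0, 0.406, 0.914, -0.0]
contact_force: [0.3, 0.4, 0.2]
gripper_width: 0.599
grasp_force: 0.0
```

Emit:
jog_arm([
  [0, 0, 0, 0, 0, 0, 0.6],
  [0, 0, 0, 0, 0, 0, 0.6],
  [0, 0, 0, 0, 0, 0, 0.6],
])

```text
t: 26.95
eef_pos: [0.5955, 0.0396, 0.2498]
tool_rot: [-0.001, 0.408, 0.913, 0.0]
contact_force: [-0.7, -0.3, 0.2]
gripper_width: 0.599
grasp_force: 0.0
```

```bash
python3 -c "from h import *; st()"
```

```text
t 26.95 p [0.5955 0.0396 0.2498] yaw 131.85 z [-0.001  0.001 -1.   ] F [-0.7 -0.3  0.2] T [ 0.01 -0.   -0.03] w 0.599 q [ 0.11  0.38 -0.36  1.73  0.15  1.06  0.43]
```

Emit:
jog_arm([
  [0.001, -0.0005, -0.048, 0, 0, 0, 0.6],
  [0, 0, -0.048, 0, 0, 0, 0.6],
  [0, 0, 0, 0, 0, 0, 0.6],
  [0, 0, 0, 0, 0, 0, 0.6],
  [0, 0, 0, 0, 0, 0, 0],
  [0, 0, 0, 0, 0, 0, 0],
  [0, 0, 0, 0, 0, 0, 0],
  [0, 0, 0, 0, 0, 0, 0],
])

```text
t: 27.75
eef_pos: [0.5979, 0.0374, 0.1561]
tool_rot: [0.001, 0.408, 0.913, 0.0]
contact_force: [-2.6, -2.5, 6.3]
gripper_width: 0.174
grasp_force: 53.0
```

Emit:
jog_arm([
  [0, 0, -0.0005, 0, 0, -0.134, 0],
  [0, 0, -0.0005, 0, 0, -0.134, 0],
  [0, 0, -0.0005, 0, 0, -0.134, 0],
  [0, 0, -0.0005, 0, 0, -0.134, 0],
  [0, 0, -0.0005, 0, 0, -0.134, 0],
  [0, 0, -0.0005, 0, 0, -0.134, 0],
  [0, 0, -0.0005, 0, 0, -0.138, 0],
  [0, 0, 0, 0, 0, 0, 0],
  [0, 0, 0, 0, 0, 0, 0],
])

```text
t: 28.65
eef_pos: [0.5965, 0.0365, 0.1523]
tool_rot: [0.001, 0.778, 0.629, -0.001]
contact_force: [-6.6, -5.1, 10.9]
gripper_width: 0.177
grasp_force: 64.9
```

```bash
python3 -c "from h import *; st()"
```

```text
t 28.65 p [0.5965 0.0365 0.1523] yaw 77.89 z [-0.001 -0.002 -1.   ] F [-6.6 -5.1 10.9] T [-0.69  1.55  0.61] w 0.177 q [-0.08  0.47 -0.11  1.83  0.07  0.85 -0.44]
```

Emit:
jog_arm([
  [0, 0, 0, 0, 0, 0, 0.6],
  [0, 0, 0, 0, 0, 0, 0.6],
  [0, 0, 0.05, 0, 0, 0, 0.6],
  [-0.0112, 0.0022, 0.026, 0, 0, 0.035, 0.6],
  [-0.0112, 0.0022, 0.026, 0, 0, 0.035, 0.6],
  [-0.0112, 0.0022, 0.026, 0, 0, 0.035, 0.6],
  [-0.0112, 0.0022, 0.026, 0, 0, 0.035, 0.6],
  [-0.0112, 0.0022, 0.026, 0, 0, 0.035, 0.6],
  [-0.0112, 0.0022, 0.026, 0, 0, 0.035, 0.6],
  [0, 0, 0, 0, 0, 0, 0.6],
])

```text
t: 29.65
eef_pos: [0.5309, 0.0525, 0.361]
tool_rot: [0.002, 0.707, 0.707, 0.003]
contact_force: [0.7, 0.2, 1.1]
gripper_width: 0.601
grasp_force: 0.0
```

Emit:
jog_arm([
  [0, 0, 0, 0, 0, 0, 0.6],
  [0, 0, 0, 0, 0, 0, 0.6],
  [0, 0, 0, 0, 0, 0, 0.6],
])

```text
t: 29.95
eef_pos: [0.5298, 0.0511, 0.3553]
tool_rot: [-0.001, 0.708, 0.706, -0.001]
contact_force: [0.1, -1.0, 0.7]
gripper_width: 0.601
grasp_force: 0.0
```

```bash
python3 chk.py .156 w2.png
```

```text
t 30.0 p [0.5299 0.0511 0.3554] yaw 89.89 z [-0.002 -0.    -1.   ] F [ 0.4  0.7 -0.2] T [-0.02  0.05  0.04] w 0.6 q [-0.06  0.17 -0.17  1.75  0.03  1.23 -0.24]
0 [0.5745 0.1858] len 0.0299 screw 1.863
1 [0.4592 0.1584] len 0.0281 screw 1.798
2 [0.4592 0.1584] len 0.1122 screw 0.087
3 [0.6016 0.0704] len 0.0316 screw 1.795
```

View pics/w2.png

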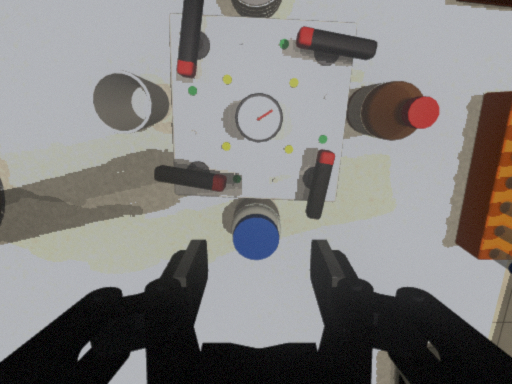

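All red ends lie by their green dots at (305,38), (186,68), (326,158) and (218,182). The last one is in shadow, so I'll measure it with a darker mask.

Run:
```python
from h import *
w=cam("wrist"); b=blobs(w["img"],(0,120,30),(8,255,255),80,900,(195,165,235,200)); print(b)
p=ray(w,b,.156)[:,:2]; s=np.array([.4567,.0462])
for q in p:
    v=q-s; a=np.degrees(np.arctan2(v[1],v[0])); print(np.linalg.norm(v),.9+np.radians((42.11-a+180)%360-180))
Y=blobs(w["img"],(22,100,100),(35,255,255),20,300,(200,60,310,160)); yp=ray(w,Y,.111)[:,:2]; print(yp.mean(0),np.linalg.norm(yp-yp.mean(0),axis=1).round(4))
```

```text
[]
[0.5302581  0.11230689] [0.0522 0.0521 0.0522 0.0521]
```

Run:
```python
from h import *
w=cam("wrist"); h=cv2.cvtColor(w["img"],cv2.COLOR_RGB2HSV); print(h[182,216:222].tolist())
m=((h[...,0]<10)|(h[...,0]>170))&(h[...,1]>130)&(h[...,2]>40); m[:168]=0; m[200:]=0; m[:,:200]=0; m[:,232:]=0
ys,xs=np.nonzero(m); print(len(xs)); p=ray(w,[xs.mean(),ys.mean()],.156)[0,:2]; v=p-[.4567,.0462]; a=np.degrees(np.arctan2(v[1],v[0])); print(np.linalg.norm(v),.9+np.radians(42.11-a))
```

```text
[[1, 129, 105], [1, 124, 105], [1, 124, 109], [1, 123, 106], [1, 126, 101], [1, 121, 97]]
11
0.028228205538787042 1.792957420091788
```

```bash
python3 -c "from h import *; st(); print(bot.hand_in())"
```

```text
t 30.1 p [0.53   0.0512 0.3557] yaw 89.9 z [-0.001 -0.    -1.   ] F [-0.1 -0.2 -0.1] T [0.02 0.01 0.01] w 0.6 q [-0.06  0.17 -0.17  1.75  0.03  1.23 -0.24]
the job is handed in; nothing more can be done
None
```

I tightened all four lid screws crosswise, first to half way and then home against their stops, and handed the job in at 30 s; the last camera check showed every red end at its green dot, the lid flat, and nothing on the bench disturbed.

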